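# Hook a stuck sleeve out of the tunnel and roll it into its rack

## Task

The short insert sleeve has slid to the back of the narrow metal tunnel: take the hooked pick from its rest, reach in over the sleeve, and drag it out with the hook until it lies wholly on the open apron (do not touch it with the fingers before that). Put the pick back on its rest, hook hanging down as before; then lay the sleeve crosswise on the upper half of the sloping rack that is made for its length, the narrower one, and let it roll down against the stop. Leave the thick sleeve in the wider rack, and the brass weight, the stamp and the tin, where they are.

Things in the scene. Friction and masses are not known exactly. Their poses are not given: they have to be found in the camera images.
- tunnel: Fixed metal sleeve tunnel. Origin: centre of its mouth at desk level; x into the tunnel, z up. Floor 8 mm thick, 62 wide. x 0 to 155 mm: tunnel, walls 46 mm apart inside, 56 outside; roof (two strips, 16 mm gap) underside 92, top 96 mm above desk; closed at the back. x -150 to 0: open apron with end lip. Two rails 6 mm above the floor, 34 mm apart, run all along and keep the sleeve from rolling.
- pick_grip (a point): Hooked pick, 0.15 kg: the place to grip it, in the black handle near its balance, at mid height. x along the pick to the hook, z up. Handle 14 mm wide, 18 high, x -57 to 33 mm; then a coaxial 8 mm steel shaft; at x = 188 mm it bends straight down into the prong (8 mm diameter), whose end is 32 mm below this point. It starts on its rest, up to 6 mm off its seat lengthwise.
- rest_seat (a point): Where pick_grip is when the pick sits on its fixed grey rest, 52 mm above the desk; axes as the pick's. Two flared forks: one 48 mm behind this point takes the handle (18 mm slot), one 78 mm ahead carries the shaft in a V. Forks reach 68 mm above the desk; base 50 mm wide.
- rest: The pick's rest, fixed: origin at desk level 12 mm behind rest_seat, x along the seated pick towards the hook, z up.
- pick: The pick as a whole; its origin is at the middle of the handle, 12 mm behind pick_grip, same axes.
- sleeve_mid (a point): Short plain metal sleeve, a cylinder of 28 mm diameter, 85 mm long, about 0.25 kg: this point is its centre; x lies along its axis (either way round; it may be rolled about it). It starts lying lengthwise in the tunnel, on the floor, its centre 52 to 82 mm inside the mouth.
- sleeve: The short sleeve as a whole; its origin is at the centre of one end face.
- short_rack: Narrower of two fixed plywood racks (they may swap places). Origin at desk level under its centre, z up, x up the slope. Deck 98 mm wide between side walls (108 outside, 20 high), 150 mm long; top 28 mm above desk at x = 0, rising at 0.16 rad. Stop at the low end: inner face x = -70 mm, 40 mm above desk. The sleeve lying across (along y) against it has its centre at x = -56, z = 33 mm.
- long_rack: The wider rack, of the same kind, deck 133 mm wide; origin and axes alike. The thick sleeve lies in it. Behind the two racks, 120 mm or more beyond their origins, stands a black case 170 mm high: carry the pick over it or round it.
- thick_mid (a point): Centre of the thick sleeve, 33 mm diameter, 120 mm long, loose, lying against the stop of the wider rack; x along its axis. To be left there.
- weight: Bystander: brass check weight with a knob, 22 mm diameter, 30 mm high, standing; origin at the centre of its underside.
- stamp: Bystander: wooden hand stamp, 25 x 54 mm, 70 mm high, standing; origin at the centre of its underside.
- tin: Bystander: round white tin, 63 mm diameter, 28 mm high; origin at the centre of its underside.

How it is judged:
By the outcome, as a careful person would: the job done as asked, in the order asked, and still so for the second after the job is handed in, with the robot touching nothing.
It also fails if it takes over 69 s, if anything falls off the work surface, if the arm or the gripper's body presses on something with over 40 N, if the wrist force passes 120 N, or if a joint passes its speed limit or range.

## Robot

A 7-joint arm with a two-finger parallel gripper is mounted at the origin on a cart in front of the work surface, level with it; the furniture and walls round the work are solid. World frame = base frame: x ahead of the robot, y to its left, z up, the work surface at z = 0. Lengths are in m, angles in rad, forces in N, time in s.
With the tool pointing down it reaches from about 0.4 to 0.9 m from the base axis. Payload 5.5 kg.
Tool frame: the origin (TCP) lies midway between the tips of the shut fingers; the grasp point (between the pads) lies 19 mm behind it; z points along the fingers, y is the line along which they close (so a half turn about z gives the same grasp; the last joint's range is limited). The gripper opens to 92 mm and grips with 3 to 60 N. Pads are 19 mm wide; open, the fingers measure 130 mm over their backs; the gripper's body (75 mm by 190 mm) begins 47 mm behind the grasp point.
Start: joints at [1.455, 0.501, -0.427, 1.55, 0.221, 1.138, -0.21], TCP at [0.24, -0.604, 0.227] pointing down, gripper open.
Joint ranges: [-2.88, 2.88], [-0.31, 2.03], [-1.54, 1.56], [0.2, 2.42], [-1.41, 4.55], [0.19, 2.02], [-2.57, 2.57]. Speed limits (rad/s): [2.57, 2.57, 3.14, 3.14, 3.14, 3.14, 3.14].

## Interface

Orientations are given as a rotation vector (axis times angle).
In Python, from bench import arm gives the robot as it stands.
- The arm moves only by the tool carry_out, never from a script. Its argument "targets" is a list of rows, each a list of 6 numbers: the shift along the tool's x, y, z in mm, then the turn, a rotation vector about the tool's x, y, z in rad. In form: [[tx, ty, tz, rx, ry, rz], ...]. A call has 1 to 12 rows; each row shifts and turns the commanded pose from where the row before left it, along the tool's axes as they then stand; what a row does not reach is not made up. A row lasts 1/10 s, in which the tool goes at most 50 mm and 8.59 degrees, less where a joint would pass 70% of its speed; a pose out of reach is approached as far as the arm can. A call is refused whole if a number of a shift passes 50 or a number of a turn 0.15, either way. A call with a gripper value outside its range is refused whole. "jaw" is the closure, from -1 (fully open) to 1 (shut), set as the call begins (left out, the last holds). The fingers move at their own pace and stop on an object; "force" is the grip in N (left out, the last holds). Time passes only in rows, so rows that do not move let the fingers close. It gives the time, the measured TCP pose, the force, the opening and the grip force at its end, in the units of the state.
- arm.get_obs(): the state, without advancing time (a new reading comes with each control period).
- arm.grab_frame(name): name is "scene" or "top" or "wrist"; returns a dict with "color" (480x640x3 uint8, red, green, blue), "range_z" (480x640 float32, m along the optical axis (not along the pixel's ray), 0 where there is no reading), "fx", "fy", "cx", "cy" (pixels), "D" ([k1, k2, p1, p2, k3] as OpenCV has them; the pictures are not rectified), "cam_to_world" (4x4, takes a point from camera to world coordinates); the wrist camera has in their place "hand_eye" (4x4, takes a point from camera to tool coordinates, whose origin is the TCP and whose axes are the flange's). Camera axes: x right, y down, z forward; pixel columns grow to the right and rows downward; lengths in m; the calibration is good to about 2 mm. A picture is of the moment at which its call begins: read the wrist's pose just before it.
- arm.job_done(): hands the job in; it is judged then, once.
The state is a dict: "clock": time; "joint_positions": joint angles; "joint_velocities": joint speeds; "tau": joint torques, N m; "position": TCP position; "orientation": TCP orientation; "contact_force": force on the tool from outside, world axes, zero at the start; "torque": the same for the moment, N m; "grip_width": opening from 0.0 (shut) to 1.0 (fully open); "grip_force": force on a finger pad.
Only numpy, scipy, OpenCV 4.12 (cv2) and the standard library are available. Lean on these libraries where they do the work, as an engineer would, in place of code of your own. Each camera call takes 0.05 s, during which the arm holds its last target. There are 200 camera calls.

## Working session

There is one attempt and no reset: what is moved stays moved. The work goes in short steps, Python scripts to look and compute and a tool call to move; the robot and the scene stay as the last step left them, time stands still between calls to the robot, and variables do not carry over. Pictures are saved under pics/ and viewed, at most 11 in all, crops included, and the job is handed in when it is done.

Besides the shell and the picture viewer there is one more tool, called after "Call:" by a JSON object that holds its "fn" and its "kwargs", one argument or row to a line. carry_out: Moves the arm, as the interface text tells. Its arguments: {"type":"object","properties":{"targets":{"type":"array","items":{"type":"array","items":{"type":"number"}}},"jaw":{"type":"number"},"force":{"type":"number"}},"required":["targets"]}

```bash
ls; mkdir -p pics
python3 - <<'E'
from bench import arm
import cv2,numpy as np
o=arm.get_obs();print(o)
for n in("scene","top"):
    f=arm.grab_frame(n);cv2.imwrite(f"pics/{n}0.png",f["color"][:,:,::-1]);np.savez(f"{n}0.npz",**f)
    print(n,f["fx"],f["fy"],f["cx"],f["cy"],f["D"],np.round(f["cam_to_world"],3))
E
```

```text
pics
{'clock': 0.0, 'joint_positions': array([ 1.45521031,  0.50185407, -0.42675987,  1.55144278,  0.22080409,
        1.13828253, -0.21027342]), 'joint_velocities': array([-0.00010492, -0.00039093, -0.00043337,  0.00072861, -0.0001811 ,
       -0.0011419 ,  0.00040747]), 'tau': array([ 8.01526858e-04, -5.66601062e+01, -5.81599787e+00, -2.79121721e+01,
       -6.86790445e-02,  3.09348071e-02,  1.84439987e-04]), 'position': array([ 0.24004985, -0.60330372,  0.22567468]), 'orientation': array([-3.08352709e+00, -5.91169442e-01,  4.87760193e-04]), 'contact_force': array([ 0.24130861, -0.0477849 ,  0.11995837]), 'torque': array([ 0.02399403, -0.01723577, -0.01830024]), 'grip_force': 0.0, 'grip_width': 0.9982013340844509}
scene 556.2240409880334 556.2240409880334 317.32111868863757 236.7379349551023 [0.00059339 0.         0.         0.         0.        ] [[ 0.865 -0.308  0.396  0.152]
 [-0.501 -0.525  0.688 -0.481]
 [-0.004 -0.794 -0.608  0.693]
 [ 0.     0.     0.     1.   ]]
top 614.3959703489711 614.3959703489711 323.9455371477907 237.7766628136807 [0.04967833 0.         0.         0.         0.        ] [[ 0.018 -0.992  0.125  0.376]
 [-1.    -0.017  0.011  0.181]
 [-0.009 -0.125 -0.992  1.384]
 [ 0.     0.     0.     1.   ]]
```

View pics/scene0.png

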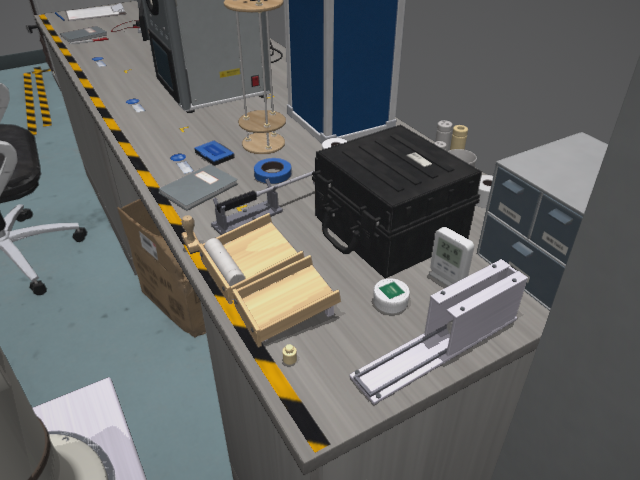

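View pics/top0.png

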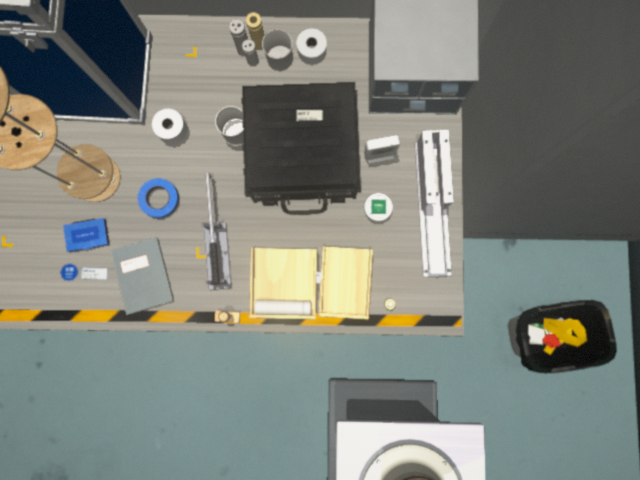

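The scene view shows the tunnel on the right with its apron towards the robot (350–525, 265–400). The pick is on its rest at (250,205), the narrow rack at (285,300) and the thick sleeve in the wide rack at (222,260). In the top view the tunnel is at (435,130–275), the pick at (213,175–290) and the narrow rack at (345,283). I'll zoom in next.

```bash
cat > h.py <<'E'
import cv2,numpy as np
from scipy.spatial.transform import Rotation as R
def ray(f,uv,T=None):
    K=np.array([[f["fx"],0,f["cx"]],[0,f["fy"],f["cy"]],[0,0,1.]],float)
    n=cv2.undistortPoints(np.array(uv,float).reshape(-1,1,2),K,np.array(f["D"],float)).reshape(-1,2)
    T=f["cam_to_world"] if T is None else T
    return T[:3,3],np.c_[n,np.ones(len(n))]@T[:3,:3].T
def plane(f,uv,z,T=None):
    c,d=ray(f,uv,T); return c+d*((z-c[2])/d[:,2])[:,None]
def cloud(f,T=None):
    v,u=np.mgrid[:480,:640]; c,d=ray(f,np.c_[u.ravel(),v.ravel()],T)
    return (c+d*f["range_z"].reshape(-1,1)).reshape(480,640,3)
def tcp(o):
    T=np.eye(4);T[:3,:3]=R.from_rotvec(o["orientation"]).as_matrix();T[:3,3]=o["position"];return T
E
python3 - <<'E'
import cv2,numpy as np
from h import *
t=dict(np.load("top0.npz")); im=t["color"][:,:,::-1]
def crop(x0,x1,y0,y1,s):return cv2.resize(im[y0:y1,x0:x1],None,fx=s,fy=s,interpolation=cv2.INTER_CUBIC)
A=np.zeros((600,800,3),np.uint8)
for c,ox,oy in((crop(408,463,122,282,3.6),0,0),(crop(195,240,168,298,4),200,0),(crop(240,380,240,325,3),380,0)):
    A[oy:oy+c.shape[0],ox:ox+c.shape[1]]=c
s=dict(np.load("scene0.npz"))["color"][:,:,::-1]
c=cv2.resize(s[250:400,345:535],None,fx=2.1,fy=2.1);A[265:265+c.shape[0],390:390+c.shape[1]]=c
cv2.imwrite("pics/z1.png",A)
P=cloud(t)
for n,uv in dict(tin=(378,207),weight=(390,304),stamp=(227,316),roof=(428,160),apron=(436,250),case=(300,140),shaft=(211,200),handle=(214,245)).items(): print(n,P[uv[1],uv[0]].round(3))
E
```

```text
tin [0.619 0.076 0.027]
weight [0.404 0.049 0.031]
stamp [0.372 0.398 0.07 ]
roof [ 0.712 -0.026  0.09 ]
apron [ 0.527 -0.056  0.01 ]
case [0.73  0.246 0.169]
shaft [ 0.635  0.457 -0.003]
handle [0.524 0.434 0.057]
```

View pics/z1.png

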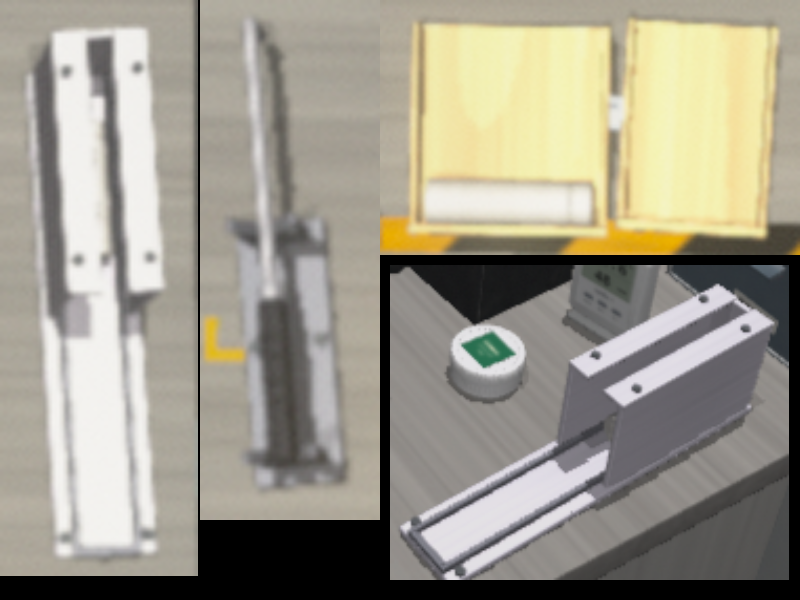

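The zoom shows the roof corners, the apron lip, the pick (prong at the top, (248,20)) and both racks clearly. Something is visible through the roof gap at about (100,100–250). Next I'll measure.

Run:
```python
import cv2,numpy as np
from h import *
t=dict(np.load("top0.npz"));s=dict(np.load("scene0.npz"))
def q(n,pts,z,o,k):
    p=plane(t,np.array([[o[0]+(x-o[2])/k,o[1]+y/k] for x,y in pts]),z);print(n,p[:,:2].round(4).tolist())
q("roof",[(53,30),(147,28),(162,288),(67,293)],.096,(408,122,0),3.6)
q("lip",[(55,553),(157,550)],.012,(408,122,0),3.6)
q("shaft",[(248,20),(268,298)],.052,(195,168,200),4)
q("handle",[(272,300),(283,462)],.061,(195,168,200),4)
q("rackhi",[(628,18),(778,28)],.060,(240,240,380),3)
q("racklo",[(618,226),(768,236)],.036,(240,240,380),3)
for n,f in(("top",t),("scene",s)):
    P=cloud(f);z=P[...,2]
    def rect(n2,m):
        m=m.astype(np.uint8);k,l,st,_=cv2.connectedComponentsWithStats(m);i=1+st[1:,4].argmax()
        p=P[l==i][:,:2].astype(np.float32);print(n,n2,cv2.minAreaRect(p),len(p))
    B=lambda x0,x1,y0,y1,z0,z1:(P[...,0]>x0)&(P[...,0]<x1)&(P[...,1]>y0)&(P[...,1]<y1)&(z>z0)&(z<z1)
    rect("roof",B(.55,.85,-.12,.02,.08,.11)); rect("handle",B(.4,.62,.38,.5,.045,.075));
    rect("nrack",B(.35,.6,.06,.22,.02,.075))
    m=B(.55,.85,-.12,.02,.02,.05);p=P[m];print("intunnel",len(p),p[p[:,0].argsort()][::max(1,len(p)//25)].round(3).tolist())
```

```text
roof [[0.7758, -0.0135], [0.7777, -0.0694], [0.6202, -0.0773], [0.6164, -0.0216]]
lip [[0.4685, -0.0269], [0.4715, -0.0897]]
shaft [[0.685, 0.4569], [0.5303, 0.4397]]
handle [[0.5282, 0.4358], [0.4406, 0.4263]]
rackhi [[0.5257, 0.1978], [0.5203, 0.0894]]
racklo [[0.3765, 0.2027], [0.3713, 0.0939]]
top roof ((0.698688268661499, -0.044987116008996964), (0.16087007522583008, 0.057565152645111084), 3.3524467945098877) 1485
top handle ((0.530707836151123, 0.43890178203582764), (0.17920096218585968, 0.03887480869889259), 6.451112270355225) 561
top nrack ((0.4508435130119324, 0.14865325391292572), (0.10779006034135818, 0.15496844053268433), 87.45124816894531) 2983
intunnel 551 [[0.584, -0.032, 0.02], [0.624, -0.074, 0.049], [0.64, -0.022, 0.031], [0.657, -0.057, 0.032], [0.665, -0.06, 0.027], [0.674, -0.019, 0.036], [0.682, -0.018, 0.027], [0.691, -0.019, 0.021], [0.699, -0.058, 0.026], [0.709, -0.055, 0.034], [0.716, -0.053, 0.031], [0.724, -0.016, 0.027], [0.732, -0.015, 0.029], [0.747, -0.015, 0.033], [0.77, -0.013, 0.044], [0.775, -0.049, 0.028], [0.844, -0.096, 0.031], [0.845, -0.041, 
[... 501 characters left out ...]
06), (0.12821272015571594, 0.16041110455989838), 88.33354949951172) 5312
intunnel 1747 [[0.615, -0.028, 0.03], [0.621, -0.029, 0.042], [0.626, -0.08, 0.022], [0.633, -0.078, 0.049], [0.639, -0.078, 0.048], [0.646, -0.027, 0.039], [0.652, -0.078, 0.045], [0.656, -0.035, 0.026], [0.663, -0.077, 0.045], [0.674, -0.026, 0.021], [0.687, -0.076, 0.036], [0.7, -0.075, 0.032], [0.713, -0.073, 0.029], [0.726, -0.073, 0.029], [0.741, -0.072, 0.047], [0.756, -0.07, 0.048], [0.77, -0.07, 0.04], [0.844, -0.071, 0.041], [0.845, -0.085, 0.035], [0.845, -0.064, 0.025], [0.846, -0.082, 0.035], [0.846, -0.072, 0.038], [0.847, -0.015, 0.046], [0.847, -0.002, 0.031], [0.847, 0.01, 0.029], [0.848, -0.05, 0.024]]
```

```bash
cat >> h.py <<'E'
def yaw(o):
    x=R.from_rotvec(o["orientation"]).as_matrix()[:,0];return np.arctan2(x[1],x[0])
def to(o,p,psi):
    "turn first (total rz), then total shift in tool axes (mm), tool pointing down at yaw psi; tilt error shown"
    M=R.from_rotvec(o["orientation"]); T=np.array([[np.cos(psi),np.sin(psi),0],[np.sin(psi),-np.cos(psi),0],[0,0,-1]])
    print("turn",(M.inv()*R.from_matrix(T)).as_rotvec().round(4),"shift",(T.T@(np.array(p)-o["position"])*1e3).round(1))
E
python3 - <<'E'
from bench import arm
from h import *
o=arm.get_obs()
to(o,[.5,-.2,.225],.11)
to({**o,"position":np.array([.5,-.2,.225])},[.485,.434,.2],.11)
E
```

```text
turn [-1.800e-03  2.000e-04  2.688e-01] shift [ 302.6 -372.4    0.8]
turn [-1.800e-03  2.000e-04  2.688e-01] shift [  54.7 -631.8   25. ]
```

Call:
{"fn": "carry_out", "kwargs": {
  "targets": [
    [0, 0, 0, 0, 0, 0.134],
    [0, 0, 0, 0, 0, 0.134],
    [30, -37, 0, 0, 0, 0],
    [30, -37, 0, 0, 0, 0],
    [30, -37, 0, 0, 0, 0],
    [30, -37, 0, 0, 0, 0],
    [30, -37, 0, 0, 0, 0],
    [30, -37, 0, 0, 0, 0],
    [30, -37, 0, 0, 0, 0],
    [30, -37, 0, 0, 0, 0],
    [30, -37, 0, 0, 0, 0],
    [30, -37, 0, 0, 0, 0]
  ],
  "jaw": -1,
  "force": 30
}}

```text
clock: 1.3
position: [0.4981, -0.2013, 0.2266]
orientation: [3.137, 0.174, -0.001]
contact_force: [1.4, 0.7, -0.6]
grip_width: 0.999
grip_force: 0.0
```

Call:
{"fn": "carry_out", "kwargs": {
  "targets": [
    [4, -45, 2, 0, 0, 0],
    [4, -45, 2, 0, 0, 0],
    [4, -45, 2, 0, 0, 0],
    [4, -45, 2, 0, 0, 0],
    [4, -45, 2, 0, 0, 0],
    [4, -45, 2, 0, 0, 0],
    [4, -45, 2, 0, 0, 0],
    [4, -45, 2, 0, 0, 0],
    [4, -45, 2, 0, 0, 0],
    [4, -45, 2, 0, 0, 0],
    [4, -45, 2, 0, 0, 0],
    [4, -45, 2, 0, 0, 0]
  ]
}}

```text
clock: 2.5
position: [0.4853, 0.3404, 0.2022]
orientation: [3.136, 0.173, -0.001]
contact_force: [0.3, 0.2, 0.8]
grip_width: 1.001
grip_force: 0.0
```

Call:
{"fn": "carry_out", "kwargs": {
  "targets": [
    [5, -46, 0, 0, 0, 0],
    [5, -46, 0, 0, 0, 0],
    [0, 0, 0, 0, 0, 0],
    [0, 0, 0, 0, 0, 0]
  ]
}}

```text
clock: 2.9
position: [0.4838, 0.433, 0.2019]
orientation: [3.136, 0.18, -0.002]
contact_force: [-0.1, -1.1, -0.1]
grip_width: 1.0
grip_force: 0.0
```

Run:
```python
from bench import arm
from h import *
o=arm.get_obs();f=arm.grab_frame("wrist");T=tcp(o)@f["hand_eye"]
np.savez("w1.npz",T=T,**f);cv2.imwrite("pics/w1.png",f["color"][:,:,::-1])
print(o["position"],yaw(o),f["fx"],f["hand_eye"].round(3),f["D"])
```

```text
[0.48375483 0.43303524 0.20187786] 0.11441846336132207 352.97699120172166 [[-0.    -0.964 -0.265  0.071]
 [ 1.    -0.    -0.     0.   ]
 [ 0.    -0.265  0.964 -0.158]
 [ 0.     0.     0.     1.   ]] [-0.03434441  0.          0.          0.          0.        ]
```

View pics/w1.png

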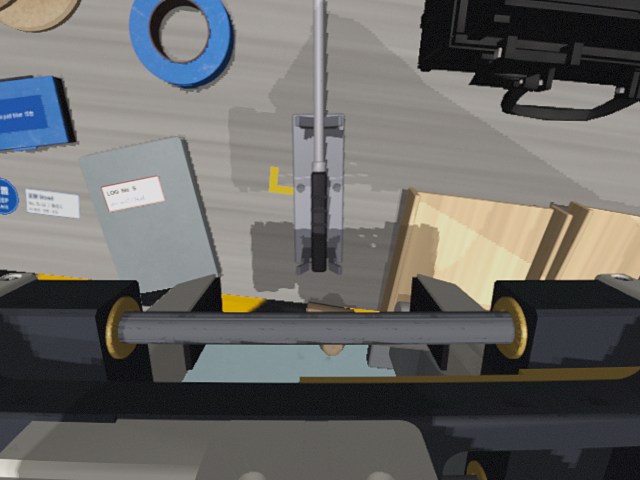

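The wrist view shows the black handle as a vertical bar from (319,171) to (319,271), and the rest's forks at rows about 115–130 and 262–275. The open fingers straddle it on either side.

Run:
```python
from h import *
f=dict(np.load("w1.npz"));T=f["T"]
g=f["color"].max(2); m=np.zeros((480,640),np.uint8); m[150:285,300:340]=(g[150:285,300:340]<60)
k,l,st,c=cv2.connectedComponentsWithStats(m);i=1+st[1:,4].argmax();print(st[i])
v,u=np.nonzero(l==i)
rows=range(v.min()+8,v.max()-6)
uv=np.array([[u[v==r].mean(),r] for r in rows]);p=plane(f,uv,.056,T)
a=np.polyfit(p[:,0],p[:,1],1)
print("yaw",np.arctan(a[0]))
top=plane(f,[[u[v<v.min()+3].mean(),v.min()-.5]],.055,T)[0];bot=plane(f,[[u.mean(),v.max()+.5]],.061,T)[0]
print("front",top,"rear",bot,"line y at .495",np.polyval(a,.495), "width",(np.ptp(u)))
# rest geometry, desk-level base and forks
P=cloud(f,T)
z=P[...,2]
B=(np.abs(P[...,1]-.435)<.05)&(P[...,0]>.4)&(P[...,0]<.62)
for n,z0,z1 in(("forks/handle",.045,.075),("base",.004,.03)):
    q=P[B&(z>z0)&(z<z1)][:,:2].astype(np.float32);print(n,cv2.minAreaRect(q))
d=np.array([np.cos(.11),np.sin(.11)]);n=np.array([-d[1],d[0]])
q=P[B&(z>.04)&(z<.08)];s=(q[:,:2]-[.495,.434])@d;w=(q[:,:2]-[.495,.434])@n
for s0 in range(-70,110,5):
    k=(s*1e3>=s0)&(s*1e3<s0+5)
    if k.sum():print(s0,k.sum(),(w[k].min()*1e3).round(),(w[k].max()*1e3).round(),q[k,2].max().round(3),end=" | ")
```

```text
[ 302  172   34  100 1555]
yaw 0.10472307712108196
front [0.53139702 0.43568723 0.055     ] rear [0.44382001 0.42553533 0.061     ] line y at .495 0.43119832303877614 width 33
forks/handle ((0.5314199924468994, 0.4377671778202057), (0.17868781089782715, 0.039957817643880844), 7.147294521331787)
base ((0.507478654384613, 0.4341444969177246), (0.14826823770999908, 0.05015361309051514), 6.728825092315674)
-55 109 -22.0 18.0 0.067 | -50 280 -21.0 18.0 0.068 | -45 181 -21.0 17.0 0.067 | -40 83 -8.0 5.0 0.062 | -35 90 -8.0 5.0 0.062 | -30 85 -8.0 5.0 0.062 | -25 81 -8.0 5.0 0.062 | -20 94 -8.0 5.0 0.062 | -15 90 -8.0 5.0 0.062 | -10 86 -9.0 5.0 0.062 | -5 94 -8.0 5.0 0.061 | 0 92 -9.0 5.0 0.062 | 5 89 -8.0 5.0 0.062 | 10 93 -8.0 5.0 0.062 | 15 98 -8.0 5.0 0.062 | 20 95 -8.0 5.0 0.061 | 25 96 -8.0 5.0 0.062 | 30 96 -7.0 5.0 0.062 | 35 86 -7.0 5.0 0.06 | 40 82 -7.0 4.0 0.058 | 45 63 -5.0 3.0 0.056 | 50 66 -5.0 3.0 0.056 | 55 59 -5.0 3.0 0.056 | 60 60 -5.0 3.0 0.056 | 65 60 -5.0 3.0 0.055 | 70 194 -20.0 18.0 0.067 | 75 318 -20.0 18.0 0.068 | 80 96 -19.0 17.0 0.067 | 85 68 -5.0 3.0 0.056 | 90 62 -5.0 3.0 0.056 | 95 66 -5.0 3.0 0.055 | 100 65 -5.0 3.0 0.056 | 105 66 -4.0 3.0 0.055 |
```

Call:
{"fn": "carry_out", "kwargs": {
  "targets": [
    [8, 1, 30, 0, 0, 0.002],
    [8, 1, 40, 0, 0, 0.002],
    [0, 0, 40, 0, 0, 0],
    [0, 0, 30, 0, 0, 0],
    [0, 0, 20, 0, 0, 0],
    [0, 0, 9, 0, 0, 0],
    [0, 0, 0, 0, 0, 0],
    [0, 0, 0, 0, 0, 0]
  ]
}}

```text
clock: 3.75
position: [0.5026, 0.431, 0.0349]
orientation: [-3.137, -0.166, -0.002]
contact_force: [-0.0, 0.5, 0.2]
grip_width: 1.0
grip_force: 0.0
```

Call:
{"fn": "carry_out", "kwargs": {
  "targets": [
    [0, 0, 0, 0, 0, 0],
    [0, 0, 0, 0, 0, 0],
    [0, 0, 0, 0, 0, 0],
    [0, 0, 0, 0, 0, 0],
    [0, 0, 0, 0, 0, 0],
    [0, 0, 0, 0, 0, 0],
    [0, 0, 0, 0, 0, 0],
    [0, 0, 0, 0, 0, 0]
  ],
  "jaw": 1,
  "force": 40
}}

```text
clock: 4.55
position: [0.5014, 0.4313, 0.0337]
orientation: [3.137, 0.168, -0.0]
contact_force: [-0.0, 0.4, 1.1]
grip_width: 0.354
grip_force: 0.0
```

Call:
{"fn": "carry_out", "kwargs": {
  "targets": [
    [0, 0, 0, 0, 0, 0],
    [0, 0, 0, 0, 0, 0],
    [0, 0, 0, 0, 0, 0],
    [0, 0, 0, 0, 0, 0],
    [0, 0, 0, 0, 0, 0]
  ]
}}

```text
clock: 5.05
position: [0.5014, 0.4321, 0.0339]
orientation: [-3.136, -0.169, -0.001]
contact_force: [-0.3, 3.3, -0.1]
grip_width: 0.151
grip_force: 39.9
```

Call:
{"fn": "carry_out", "kwargs": {
  "targets": [
    [0, 0, -20, 0, 0, 0],
    [0, 0, -40, 0, 0, 0],
    [0, 0, -45, 0, 0, 0],
    [0, 0, -45, 0, 0, 0],
    [0, 0, -40, 0, 0, 0],
    [0, 0, -25, 0, 0, 0],
    [0, 0, 0, 0, 0, 0.05],
    [0, 0, 0, 0, 0, 0]
  ]
}}

```text
clock: 5.85
position: [0.5019, 0.4305, 0.2494]
orientation: [3.14, 0.087, 0.002]
contact_force: [-0.4, -0.0, -1.8]
grip_width: 0.153
grip_force: 39.9
```

Call:
{"fn": "carry_out", "kwargs": {
  "targets": [
    [-6, 25, 0, 0, 0, 0],
    [-9, 40, 0, 0, 0, 0],
    [-10, 44, 0, 0, 0, 0],
    [-10, 44, 0, 0, 0, 0],
    [-10, 44, 0, 0, 0, 0],
    [-10, 44, 0, 0, 0, 0],
    [-10, 44, 0, 0, 0, 0],
    [-10, 44, 0, 0, 0, 0],
    [-10, 44, 0, 0, 0, 0],
    [-10, 44, 0, 0, 0, 0],
    [-9, 40, 0, 0, 0, 0],
    [-5, 25, 0, 0, 0, 0]
  ]
}}

```text
clock: 7.05
position: [0.4176, -0.0598, 0.2476]
orientation: [3.14, 0.085, -0.005]
contact_force: [0.6, 0.7, -2.0]
grip_width: 0.15
grip_force: 39.9
```

Call:
{"fn": "carry_out", "kwargs": {
  "targets": [
    [0, 0, 30, 0, 0, 0],
    [0, 0, 30, 0, 0, 0],
    [0, 0, 0, 0, 0, 0],
    [0, 0, 0, 0, 0, 0]
  ]
}}

```text
clock: 7.45
position: [0.419, -0.056, 0.1882]
orientation: [-3.14, -0.09, 0.005]
contact_force: [0.9, -0.4, -1.4]
grip_width: 0.147
grip_force: 39.9
```

Run:
```python
from bench import arm
from h import *
o=arm.get_obs();f=arm.grab_frame("wrist");T=tcp(o)@f["hand_eye"]
np.savez("w2.npz",T=T,**f);cv2.imwrite("pics/w2.png",f["color"][:,:,::-1])
print(o["position"],yaw(o),o["joint_positions"].round(2))
# pick in tool frame (hand_eye cloud)
P=cloud(f,f["hand_eye"])
m=(np.abs(P[...,1])<.02)&(P[...,2]<.03)&(P[...,2]>-.05)&(P[...,0]>.01)
q=P[m]
for a in range(10,220,10):
    k=(q[:,0]*1e3>=a)&(q[:,0]*1e3<a+10)
    if k.sum()>3:print(a,k.sum(),np.median(q[k],0).round(4)*1e3,(q[k,2].min()*1e3).round(1))
print(q[:,0].max())
```

```text
[ 0.41897932 -0.05597861  0.18824299] 0.0576357918450767 [ 0.43  0.13 -0.39  2.13  0.06  0.9  -1.51]
10 1687 [ 11.4  -0.1 -25.8] -39.2
20 925 [ 25.6  -0.1 -25.8] -28.6
30 738 [ 35.   -0.1 -22. ] -26.3
40 498 [ 45.   -0.5 -20.5] -22.6
50 515 [ 55.   -0.1 -20.4] -22.4
60 555 [ 65.1  -0.5 -20.3] -22.6
70 584 [ 74.9  -0.5 -20.3] -22.9
80 608 [ 85.1  -0.4 -20.3] -22.4
90 647 [ 95.   -0.8 -20.1] -22.7
100 650 [105.1  -0.4 -20.1] -22.6
110 657 [114.8  -0.7 -19.9] -22.9
120 4 [120.2   2.6 -17.7] -18.1
0.12046438863013192
```

View pics/w2.png

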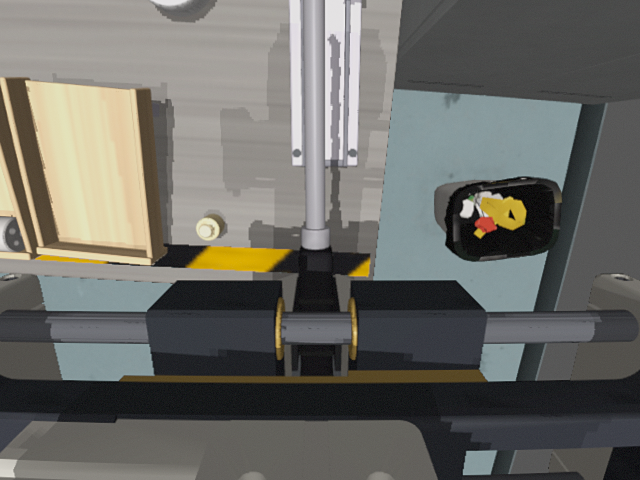

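The view shows the shaft along column 315, with the ferrule at (315,240). The apron lip corners are at (292,165) and (358,165). Next I'll work out the tunnel's centreline from the depth.

Run:
```python
from h import *
f=dict(np.load("w2.npz"));T=f["T"]
P=cloud(f,T);z=P[...,2]
g=f["color"].astype(int)
m=(P[...,0]>.46)&(P[...,0]<.66)&(np.abs(P[...,1]+.055)<.045)&(z>.0045)&(z<.03)
for x0 in np.arange(.465,.62,.012):
    k=m&(P[...,0]>=x0)&(P[...,0]<x0+.012)
    y=P[k][:,1]
    if k.sum()>10: print(x0.round(3),k.sum(),y.min().round(4),y.max().round(4),((y.min()+y.max())/2).round(4),np.median(z[k]).round(4))
print("xmin",P[m][:,0].min(), np.sort(P[m][:,0])[[10,50]])
```

```text
0.465 344 -0.0907 -0.0293 -0.06 0.0085
0.477 603 -0.0909 -0.0289 -0.0599 0.0079
0.489 617 -0.0903 -0.0285 -0.0594 0.0079
0.501 629 -0.0893 -0.0278 -0.0586 0.0077
0.513 654 -0.089 -0.0275 -0.0583 0.0077
0.525 655 -0.0883 -0.027 -0.0576 0.0077
0.537 665 -0.0874 -0.0264 -0.0569 0.0077
0.549 709 -0.087 -0.025 -0.056 0.0077
0.561 736 -0.0859 -0.0246 -0.0552 0.0077
0.573 753 -0.0859 -0.0241 -0.055 0.0078
0.585 760 -0.0846 -0.0227 -0.0537 0.0077
0.597 734 -0.0845 -0.0223 -0.0534 0.0077
0.609 14 -0.0835 -0.0665 -0.075 0.0071
xmin 0.4683546863795286 [0.46873357 0.4711153 ]
```

Call:
{"fn": "carry_out", "kwargs": {
  "targets": [
    [0, 4, 25, 0, 0, 0],
    [1, 4, 35, 0, 0, 0.001],
    [0, 0, 35, 0, 0, 0],
    [0, 0, 22, 0, 0, 0],
    [0, 0, 10, 0, 0, 0],
    [0, 0, 0, 0, 0, 0],
    [0, 0, 0, 0, 0, 0]
  ]
}}

```text
clock: 8.2
position: [0.4229, -0.0641, 0.063]
orientation: [3.14, 0.088, 0.003]
contact_force: [-0.1, -0.2, -1.0]
grip_width: 0.148
grip_force: 39.9
```

Run:
```python
from bench import arm
from h import *
o=arm.get_obs();print(o["position"],yaw(o))
A=np.zeros((560,800,3),np.uint8)
f=arm.grab_frame("scene");c=cv2.resize(f["color"][260:400,340:530,::-1],None,fx=3,fy=3);A[:420,:570]=c
f=arm.grab_frame("top");c=cv2.resize(f["color"][125:285,408:463,::-1],None,fx=3.5,fy=3.5);A[:560,580:580+c.shape[1]]=c[:560,:220]
cv2.imwrite("pics/s2.png",A)
```

```text
[ 0.4229249  -0.06405951  0.06296147] 0.05619965409776181
```

View pics/s2.png

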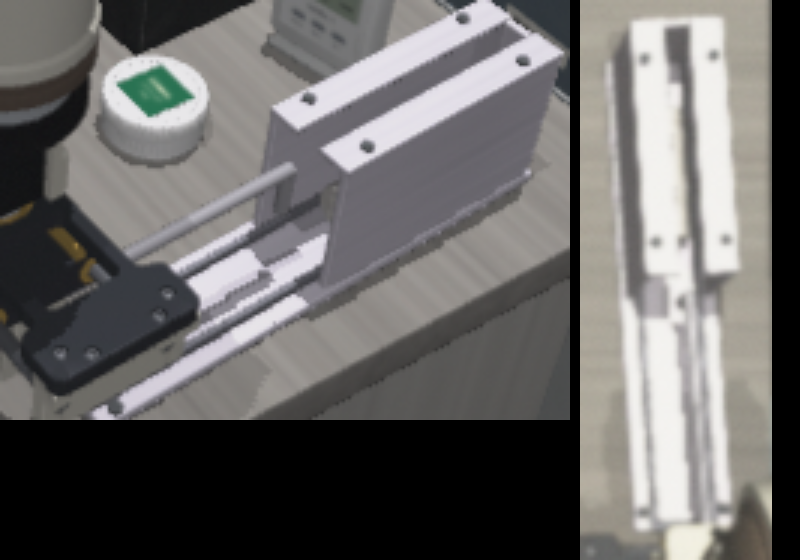

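The hook hangs down just outside the mouth, at (287,185) in the scene crop. In the top crop the shaft at (699,285) looks right of the gap's centre, so I'll quantify that in one frame.

Run:
```python
from bench import arm
from h import *
f=arm.grab_frame("top")
P=cloud(f);m=(P[...,0]>.5)&(P[...,0]<.61)&(np.abs(P[...,1]+.06)<.06)&(P[...,2]>.055)
v,u=np.nonzero(m)
for r in range(v.min(),v.max(),5):
    k=v==r
    if k.sum(): print(r,u[k],plane(f,[[u[k].mean(),r]],.081)[0].round(4))
m=(P[...,0]>.62)&(P[...,0]<.77)&(np.abs(P[...,1]+.045)<.06)&(P[...,2]>.085)
for r in (150,165,180,195):
    uu=np.nonzero(m[r])[0];print("roof",r,plane(f,[[uu.min()-.5,r],[uu.max()+.5,r]],.096)[:,:2].mean(0).round(4))
m=(P[...,0]>.48)&(P[...,0]<.6)&(np.abs(P[...,1]+.055)<.05)&(P[...,2]>.0045)&(P[...,2]<.03)
for r in (220,230,240,250): 
    uu=np.nonzero(m[r])[0];print("floor",r,plane(f,[[uu.min()-.5,r],[uu.max()+.5,r]],.008)[:,:2].mean(0).round(4))
```

```text
208 [438 439 440] [ 0.6095 -0.0504  0.081 ]
213 [438 439 440 441] [ 0.5987 -0.0514  0.081 ]
218 [439 440 441] [ 0.5878 -0.0524  0.081 ]
223 [439 440 441 442] [ 0.577  -0.0534  0.081 ]
228 [439 440 441 442] [ 0.5662 -0.0533  0.081 ]
233 [440 441 442] [ 0.5555 -0.0543  0.081 ]
238 [440 441 442 443] [ 0.5448 -0.0553  0.081 ]
243 [440 441 442 443] [ 0.534  -0.0553  0.081 ]
248 [441 442 443] [ 0.5233 -0.0563  0.081 ]
253 [441 442 443 444] [ 0.5127 -0.0572  0.081 ]
roof 150 [ 0.7328 -0.0418]
roof 165 [ 0.7    -0.0438]
roof 180 [ 0.6673 -0.0458]
roof 195 [ 0.6348 -0.0478]
floor 220 [ 0.5949 -0.0508]
floor 230 [ 0.5721 -0.0518]
floor 240 [ 0.5493 -0.0495]
floor 250 [ 0.5268 -0.055 ]
```

Call:
{"fn": "carry_out", "kwargs": {
  "targets": [
    [8, 0, 2, 0, 0, 0],
    [15, 0, 0, 0, 0, 0],
    [20, 0, 0, 0, 0, 0],
    [20, -1, 0, 0, 0, 0],
    [20, 0, 0, 0, 0, 0],
    [20, 0, 0, 0, 0, 0],
    [20, 0, 0, 0, 0, 0],
    [15, 0, 0, 0, 0, 0],
    [10, 0, 0, 0, 0, 0],
    [0, 0, 0, 0, 0, 0],
    [0, 0, 0, 0, 0, 0]
  ]
}}

```text
clock: 9.45
position: [0.5686, -0.0548, 0.0595]
orientation: [3.14, 0.088, -0.001]
contact_force: [-0.4, 0.7, -1.0]
grip_width: 0.149
grip_force: 39.9
```

Call:
{"fn": "carry_out", "kwargs": {
  "targets": [
    [0, 0, 10, 0, 0, 0],
    [0, 0, 10, 0, 0, 0],
    [0, 0, 8, 0, 0, 0],
    [0, 0, 3, 0, 0, 0],
    [0, 0, 0, 0, 0, 0],
    [0, 0, 0, 0, 0, 0]
  ]
}}

```text
clock: 10.05
position: [0.5692, -0.0547, 0.0287]
orientation: [-3.14, -0.088, 0.0]
contact_force: [0.7, 0.1, -1.9]
grip_width: 0.145
grip_force: 39.9
```

Call:
{"fn": "carry_out", "kwargs": {
  "targets": [
    [-5, 0, 0, 0, 0, 0],
    [-8, 0, 0, 0, 0, 0],
    [-10, 0, 0, 0, 0, 0],
    [-12, 0, 0, 0, 0, 0],
    [-15, 0, 0, 0, 0, 0],
    [-15, 0, 0, 0, 0, 0],
    [-15, 0, 0, 0, 0, 0],
    [-15, 0, 0, 0, 0, 0],
    [-15, 0, 0, 0, 0, 0],
    [-15, 1, 0, 0, 0, 0],
    [-13, 0, 0, 0, 0, 0],
    [-6, 0, 0, 0, 0, 0]
  ]
}}

```text
clock: 11.25
position: [0.4236, -0.0641, 0.0289]
orientation: [3.14, 0.087, -0.001]
contact_force: [1.8, -1.0, -1.9]
grip_width: 0.147
grip_force: 39.9
```

Call:
{"fn": "carry_out", "kwargs": {
  "targets": [
    [-5, 0, 0, 0, 0, 0],
    [0, 0, 0, 0, 0, 0],
    [0, 0, 0, 0, 0, 0]
  ]
}}

```text
clock: 11.55
position: [0.4206, -0.0641, 0.0287]
orientation: [-3.14, -0.088, 0.0]
contact_force: [0.5, 0.6, -2.0]
grip_width: 0.153
grip_force: 39.9
```

Run:
```python
from bench import arm
from h import *
o=arm.get_obs();print(o["position"],yaw(o),o["contact_force"])
A=np.zeros((560,800,3),np.uint8)
f=arm.grab_frame("scene");c=cv2.resize(f["color"][260:400,340:530,::-1],None,fx=3,fy=3);A[:420,:570]=c
f=arm.grab_frame("top");c=cv2.resize(f["color"][125:285,408:463,::-1],None,fx=3.5,fy=3.5);A[:560,580:580+c.shape[1]]=c[:560,:220]
cv2.imwrite("pics/s3.png",A)
```

```text
[ 0.42061176 -0.06405267  0.02872119] 0.0558681729501261 [ 0.45264473  0.55584378 -1.99670529]
```

View pics/s3.png

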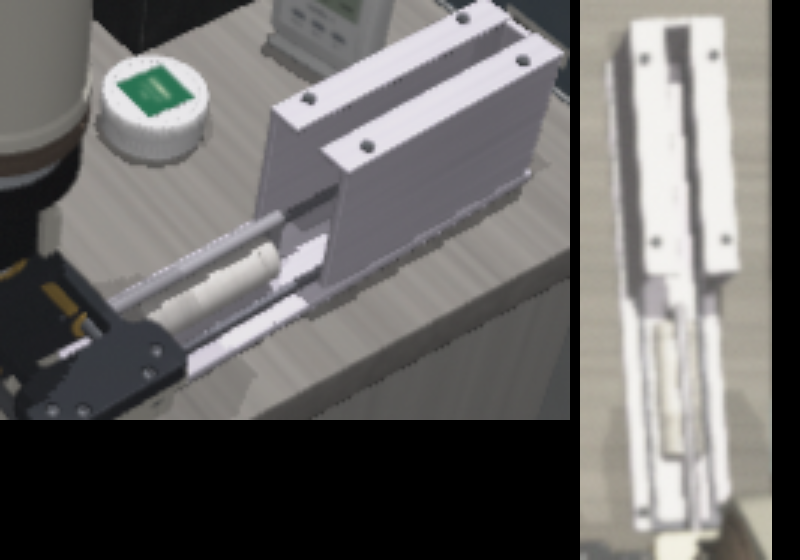

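The sleeve lies on the apron, at crop rows 318–455 in the top view and well short of the mouth edge. The hook is still behind it. Now I'll lift the pick and carry it back.

Call:
{"fn": "carry_out", "kwargs": {
  "targets": [
    [0, 0, -15, 0, 0, 0],
    [0, 0, -35, 0, 0, 0],
    [0, 0, -45, 0, 0, 0],
    [0, 0, -45, 0, 0, 0],
    [0, 0, -45, 0, 0, 0],
    [0, 0, -25, 0, 0, 0],
    [0, 0, -10, 0, 0, -0.052],
    [0, 0, 0, 0, 0, 0],
    [0, 0, 0, 0, 0, 0]
  ]
}}

```text
clock: 12.55
position: [0.4201, -0.064, 0.2482]
orientation: [-3.137, -0.168, 0.001]
contact_force: [-0.4, 0.5, -1.6]
grip_width: 0.152
grip_force: 39.9
```

Run:
```python
from bench import arm
from h import *
o=arm.get_obs();f=arm.grab_frame("wrist")
P=cloud(f,f["hand_eye"])
q=P[(np.abs(P[...,1])<.02)&(P[...,2]<.03)&(P[...,2]>-.05)&(P[...,0]>.03)]
for a in range(30,120,20):
    k=(q[:,0]*1e3>=a)&(q[:,0]*1e3<a+10);print(a,np.median(q[k],0).round(4)*1e3)
to(o,[.4964,.4318,.25],.108)
g=arm.grab_frame("top");P=cloud(g)
# sleeve: points above rails on the apron
m=(P[...,0]>.45)&(P[...,0]<.64)&(np.abs(P[...,1]+.055)<.03)&(P[...,2]>.022)&(P[...,2]<.045)
v,u=np.nonzero(m)
ks=[r for r in range(v.min(),v.max()+1) if (v==r).sum()>4];print(ks[0],ks[-1])
for r in(ks[0],ks[-1]):print(plane(g,[[u[v==r].mean(),r]],.03)[0].round(4))
```

```text
30 [ 35.1  -0.1 -22. ]
50 [ 55.   -0.1 -20.4]
70 [ 75.   -0.5 -20.3]
90 [ 95.   -0.4 -20.1]
110 [114.8  -0.4 -19.8]
turn [-0.0001  0.0007 -0.0013] shift [ 129.3 -484.7   -1.8]
217 255
[ 0.5982 -0.0516  0.03  ]
[ 0.5132 -0.0482  0.03  ]
```

Call:
{"fn": "carry_out", "kwargs": {
  "targets": [
    [6, -24, 0, 0, 0, 0],
    [11, -40, 0, 0, 0, 0],
    [12, -45, 0, 0, 0, 0],
    [12, -45, 0, 0, 0, 0],
    [12, -45, 0, 0, 0, 0],
    [12, -45, 0, 0, 0, 0],
    [12, -45, 0, 0, 0, 0],
    [12, -45, 0, 0, 0, 0],
    [12, -45, 0, 0, 0, 0],
    [12, -45, 0, 0, 0, 0],
    [10, -40, 0, 0, 0, 0],
    [6, -21, 0, 0, 0, 0]
  ]
}}

```text
clock: 13.85
position: [0.4946, 0.4361, 0.2464]
orientation: [-3.136, -0.174, 0.006]
contact_force: [-0.1, -0.7, -1.3]
grip_width: 0.147
grip_force: 39.9
```

Call:
{"fn": "carry_out", "kwargs": {
  "targets": [
    [0, 0, 40, 0, 0, 0],
    [0, 0, 45, 0, 0, 0],
    [0, 0, 40, 0, 0, 0],
    [0, 0, 20, 0, 0, 0],
    [0, 0, 0, 0, 0, 0],
    [0, 0, 0, 0, 0, 0]
  ]
}}

```text
clock: 14.45
position: [0.496, 0.432, 0.1029]
orientation: [3.136, 0.169, -0.003]
contact_force: [0.4, -0.7, -1.6]
grip_width: 0.149
grip_force: 39.9
```

Run:
```python
from bench import arm
from h import *
o=arm.get_obs();to(o,[.4964,.4318,.036],.108);print(o["contact_force"])
```

```text
turn [ 0.0005  0.0019 -0.0002] shift [ 0.4  0.2 66.9]
[ 0.42812616 -0.73409185 -1.58479042]
```

Call:
{"fn": "carry_out", "kwargs": {
  "targets": [
    [0, 0, 20, 0, 0, 0],
    [0, 0, 20, 0, 0, 0],
    [0, 0, 15, 0, 0, 0],
    [0, 0, 8, 0, 0, 0],
    [0, 0, 4, 0, 0, 0],
    [0, 0, 1, 0, 0, 0],
    [0, 0, 0, 0, 0, 0],
    [0, 0, 0, 0, 0, 0]
  ]
}}

```text
clock: 15.25
position: [0.497, 0.4325, 0.0366]
orientation: [-3.136, -0.169, -0.002]
contact_force: [0.7, -0.6, -2.2]
grip_width: 0.15
grip_force: 39.9
```

Call:
{"fn": "carry_out", "kwargs": {
  "targets": [
    [-0.5, 0, 2.5, 0, 0, 0],
    [0, 0, 0, 0, 0, 0],
    [0, 0, 0, 0, 0, 0]
  ]
}}

```text
clock: 15.55
position: [0.4965, 0.4323, 0.0337]
orientation: [-3.136, -0.169, -0.002]
contact_force: [0.7, 0.8, 0.5]
grip_width: 0.15
grip_force: 39.9
```

Call:
{"fn": "carry_out", "kwargs": {
  "targets": [
    [0, 0, 0, 0, 0, 0],
    [0, 0, 0, 0, 0, 0],
    [0, 0, 0, 0, 0, 0],
    [0, 0, 0, 0, 0, 0],
    [0, 0, 0, 0, 0, 0],
    [0, 0, 0, 0, 0, 0],
    [0, 0, 0, 0, 0, 0],
    [0, 0, 0, 0, 0, 0],
    [0, 0, 0, 0, 0, 0],
    [0, 0, 0, 0, 0, 0]
  ],
  "jaw": -1
}}

```text
clock: 16.55
position: [0.4961, 0.4319, 0.0332]
orientation: [3.137, 0.169, 0.0]
contact_force: [0.9, 0.4, -0.6]
grip_width: 0.963
grip_force: 0.0
```

Call:
{"fn": "carry_out", "kwargs": {
  "targets": [
    [0, 0, -20, 0, 0, 0],
    [0, 0, -40, 0, 0, 0],
    [0, 0, -45, 0, 0, 0],
    [0, 0, -40, 0, 0, 0],
    [0, 0, -25, 0, 0, 0],
    [0, 0, 0, 0, 0, 0],
    [0, 0, 0, 0, 0, 0]
  ]
}}

```text
clock: 17.25
position: [0.4962, 0.4319, 0.2037]
orientation: [-3.137, -0.169, -0.002]
contact_force: [-0.1, -0.2, -0.0]
grip_width: 1.001
grip_force: 0.0
```

Run:
```python
from bench import arm
from h import *
o=arm.get_obs();f=arm.grab_frame("wrist");T=tcp(o)@f["hand_eye"]
np.savez("w3.npz",T=T,**f)
P=cloud(f,T);z=P[...,2]
B=(np.abs(P[...,1]-.435)<.05)&(P[...,0]>.4)&(P[...,0]<.62)
d=np.array([np.cos(.11),np.sin(.11)]);n=np.array([-d[1],d[0]])
q=P[B&(z>.04)&(z<.08)];s=(q[:,:2]-[.495,.434])@d;w=(q[:,:2]-[.495,.434])@n
for s0 in range(-65,100,4):
    k=(s*1e3>=s0)&(s*1e3<s0+4)
    if k.sum():print(s0,k.sum(),(w[k].min()*1e3).round(),(w[k].max()*1e3).round(),q[k,2].max().round(3),end=" | ")
s=arm.grab_frame("scene");t=arm.grab_frame("top")
np.savez("t3.npz",**t)
A=np.zeros((480,800,3),np.uint8)
A[:480,:400]=cv2.resize(f["color"][0:300,200:450,::-1],(400,480));A[:390,400:]=cv2.resize(s["color"][140:335,180:380,::-1],(400,390))
cv2.imwrite("pics/s4.png",A);print(o["position"])
```

```text
-57 54 -9.0 4.0 0.062 | -53 170 -21.0 18.0 0.068 | -49 235 -21.0 18.0 0.069 | -45 155 -21.0 17.0 0.067 | -41 65 -9.0 5.0 0.061 | -37 66 -9.0 5.0 0.062 | -33 70 -9.0 5.0 0.061 | -29 63 -9.0 5.0 0.062 | -25 69 -9.0 5.0 0.062 | -21 69 -9.0 5.0 0.062 | -17 65 -9.0 5.0 0.062 | -13 70 -9.0 5.0 0.062 | -9 72 -9.0 5.0 0.062 | -5 71 -9.0 5.0 0.062 | -1 70 -9.0 6.0 0.062 | 3 74 -9.0 5.0 0.061 | 7 63 -9.0 5.0 0.062 | 11 83 -9.0 5.0 0.062 | 15 68 -8.0 5.0 0.061 | 19 76 -8.0 5.0 0.061 | 23 79 -8.0 5.0 0.061 | 27 77 -8.0 5.0 0.062 | 31 67 -7.0 4.0 0.059 | 35 62 -7.0 4.0 0.058 | 39 51 -7.0 4.0 0.057 | 43 45 -5.0 2.0 0.056 | 47 46 -5.0 3.0 0.056 | 51 42 -5.0 3.0 0.056 | 55 49 -5.0 3.0 0.056 | 59 48 -5.0 3.0 0.056 | 63 50 -5.0 2.0 0.056 | 67 50 -5.0 2.0 0.056 | 71 166 -20.0 18.0 0.067 | 75 219 -20.0 18.0 0.068 | 79 127 -20.0 18.0 0.067 | 83 48 -5.0 2.0 0.056 | 87 46 -4.0 2.0 0.055 | 91 48 -4.0 2.0 0.055 | 95 48 -4.0 2.0 0.055 | 99 46 -4.0 2.0 0.056 | [0.49624441 0.43191353 0.20366055]
```

View pics/s4.png

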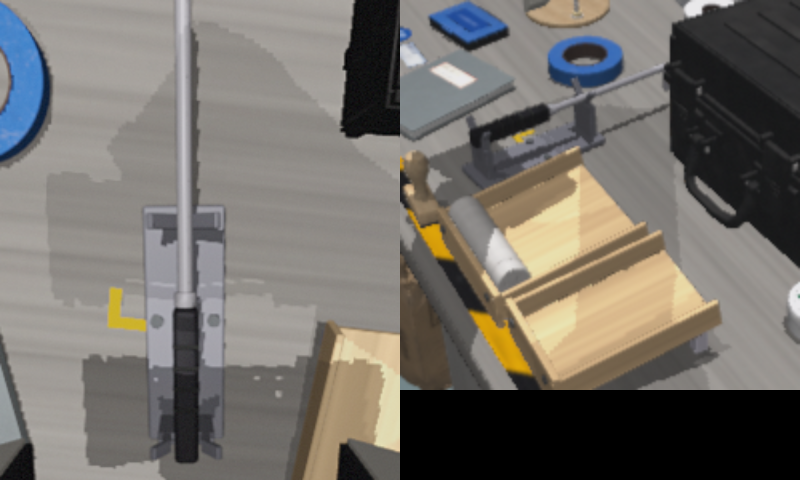

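The pick is back in both forks with the hook down. The handle is at wrist-crop (185,310–460), and its heights are the same as at the start. Next I'll look at the narrow rack and then the sleeve.

Call:
{"fn": "carry_out", "kwargs": {
  "targets": [
    [-16, 39, -7, 0, 0, 0],
    [-16, 39, -7, 0, 0, 0],
    [-17, 39, -7, 0, 0, 0],
    [-17, 39, -7, 0, 0, 0],
    [-17, 39, -7, 0, 0, 0],
    [-17, 39, -7, 0, 0, 0],
    [-16, 37, -4, 0, 0, 0],
    [0, 0, 0, 0, 0, 0],
    [0, 0, 0, 0, 0, 0]
  ]
}}

```text
clock: 18.3
position: [0.4097, 0.1491, 0.2487]
orientation: [3.137, 0.165, -0.001]
contact_force: [-0.1, 1.1, 0.9]
grip_width: 1.0
grip_force: 0.0
```

Run:
```python
from bench import arm
from h import *
o=arm.get_obs();f=arm.grab_frame("wrist");T=tcp(o)@f["hand_eye"];np.savez("w5.npz",T=T,**f)
cv2.imwrite("pics/w5.png",f["color"][:,:,::-1])
print(o["position"],yaw(o),o["joint_positions"].round(2))
P=cloud(f,T);t=dict(np.load("t3.npz"));Q=cloud(t)
for n,C in(("wrist",P),("top",Q)):
    print(n)
    for x0 in np.arange(.38,.54,.02):
        r=(C[...,0]>=x0)&(C[...,0]<x0+.006)&(C[...,1]>.06)&(C[...,1]<.225)
        zt=.028+.16*(x0+.003-.449)
        hi=r&(C[...,2]>zt+.012);dk=r&(np.abs(C[...,2]-zt)<.006)
        y=C[...,1][hi];d=C[...,1][dk]
        if len(y)>3 and len(d)>3: print(x0.round(3),"walls",np.sort(y)[[0,-1]].round(4),"deck",d.min().round(4),d.max().round(4),"zdeck",np.median(C[...,2][dk]).round(4))
    m=(C[...,1]>.10)&(C[...,1]<.19)&(C[...,2]>.02)&(C[...,2]<.08)&(C[...,0]>.3)&(C[...,0]<.58)
    print("x range rack",np.percentile(C[...,0][m],[.1,99.9]).round(4))
    m=(C[...,1]>.05)&(C[...,1]<.30)&(C[...,2]>.08)&(C[...,2]<.2)&(C[...,0]<.75)&(C[...,0]>.5);
    if m.sum():print("case",np.percentile(C[...,0][m],.2),np.percentile(C[...,1][m],.5))
```

```text
[0.40965213 0.14911144 0.24869326] 0.105382974855934 [ 0.12  0.08 -0.55  2.03  0.05  1.04 -1.92]
wrist
0.38 walls [0.0945 0.225 ] deck 0.0997 0.2222 zdeck 0.0169
0.4 walls [0.073  0.2249] deck 0.0988 0.2217 zdeck 0.0197
0.42 walls [0.0831 0.2248] deck 0.0977 0.2247 zdeck 0.0229
0.44 walls [0.076  0.2149] deck 0.097 0.2249 zdeck 0.0261
0.46 walls [0.091 0.214] deck 0.0959 0.2245 zdeck 0.0294
0.48 walls [0.09   0.2137] deck 0.0949 0.2249 zdeck 0.0329
0.5 walls [0.0892 0.2135] deck 0.0938 0.2247 zdeck 0.0361
0.52 walls [0.0883 0.2132] deck 0.0919 0.2249 zdeck 0.0391
x range rack [0.3736 0.5274]
top
0.38 walls [0.0991 0.2243] deck 0.1023 0.1751 zdeck 0.0171
0.4 walls [0.0973 0.225 ] deck 0.1025 0.1997 zdeck 0.0195
0.42 walls [0.0976 0.2172] deck 0.1008 0.2243 zdeck 0.0232
0.44 walls [0.0957 0.2176] deck 0.1012 0.2247 zdeck 0.0267
0.46 walls [0.0943 0.2157] deck 0.0991 0.225 zdeck 0.0302
0.48 walls [0.0943 0.216 ] deck 0.0995 0.223 zdeck 0.0336
0.5 walls [0.0922 0.2162] deck 0.0977 0.2235 zdeck 0.0363
0.52 walls [0.0931 0.2145] deck 0.0959 0.2236 zdeck 0.0397
x range rack [0.3723 0.5264]
case 0.6202088718987805 0.05933289334067416
```

Call:
{"fn": "carry_out", "kwargs": {
  "targets": [
    [0, 0, 0, 0, 0, 0.049],
    [20, 35, 10, 0, 0, 0],
    [20, 35, 16, 0, 0, 0],
    [20, 35, 18, 0, 0, 0],
    [20, 35, 18, 0, 0, 0],
    [20, 35, 18, 0, 0, 0],
    [18, 34, 18, 0, 0, 0],
    [0, 0, 0, 0, 0, 0],
    [0, 0, 0, 0, 0, 0]
  ]
}}

```text
clock: 19.25
position: [0.54, -0.0505, 0.1494]
orientation: [-3.138, -0.093, 0.004]
contact_force: [0.4, 1.6, -0.1]
grip_width: 0.998
grip_force: 0.0
```

Run:
```python
from bench import arm
from h import *
o=arm.get_obs();f=arm.grab_frame("wrist");T=tcp(o)@f["hand_eye"];np.savez("w6.npz",T=T,**f)
cv2.imwrite("pics/w6.png",f["color"][:,:,::-1])
print(o["position"],yaw(o),o["joint_positions"].round(2))
P=cloud(f,T)
m=((P[...,0]>.47)&(P[...,0]<.64)&(np.abs(P[...,1]+.055)<.022)&(P[...,2]>.024)&(P[...,2]<.045)).astype(np.uint8)
k,l,st,_=cv2.connectedComponentsWithStats(m);i=1+st[1:,4].argmax();q=P[l==i]
print(len(q),cv2.minAreaRect(q[:,:2].astype(np.float32)),np.percentile(q[:,0],[.5,99.5]),np.percentile(q[:,2],99))
top=q[q[:,2]>.033];a=np.polyfit(top[:,0],top[:,1],1);print(a,np.polyval(a,.556))
c=(np.percentile(q[:,0],.3)+np.percentile(q[:,0],99.7))/2
to(o,[c,np.polyval(a,c),.017],.056)
```

```text
[ 0.54002445 -0.05051723  0.14940406] 0.059008305524873635 [ 0.34  0.4  -0.36  1.89  0.18  0.89 -1.62]
3553 ((0.556631326675415, -0.05526776611804962), (0.08539000153541565, 0.02760934829711914), 3.1848630905151367) [0.51494625 0.59922568] 0.0366442788039021
[ 0.05328495 -0.08491242] -0.05528598792890741
turn [-0.0021  0.0027  0.003 ] shift [ 16.7   5.7 132.4]
```

View pics/w6.png

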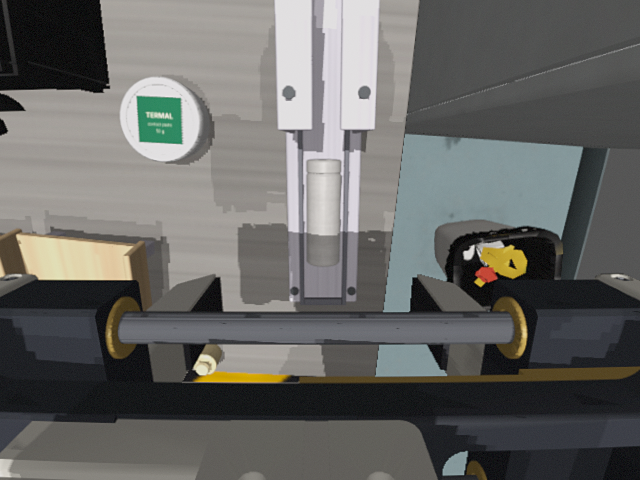

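The sleeve is on the apron at (324,158–265), the mouth edge at row 130. A dark panel lies to the right, above (400,140). I'll check its clearance to the gripper body before going down.

Run:
```python
from h import *
f=dict(np.load("w6.npz"));t=dict(np.load("t3.npz"))
for n,C in(("w",cloud(f,f["T"])),("t",cloud(t))):
    m=(C[...,1]<-.11)&(C[...,1]>-.45)&(C[...,2]>.03)&(C[...,0]>.4)&(C[...,0]<.72);q=C[m]
    print(n,len(q),q.min(0) if len(q) else "",q.max(0) if len(q) else "")
    for y in np.arange(-.4,-.1,.04):
        k=(q[:,1]>=y)&(q[:,1]<y+.04)
        if k.sum(): print(y.round(2),k.sum(),q[k].min(0).round(3),q[k].max(0).round(3))
```

```text
w 21267 [ 0.53151692 -0.28864229  0.03000318] [ 0.7184034  -0.11000043  0.25516736]
-0.32 18 [ 0.65  -0.289  0.03 ] [ 0.65  -0.28   0.039]
-0.28 416 [ 0.65  -0.279  0.03 ] [ 0.651 -0.24   0.083]
-0.24 1582 [ 0.649 -0.24   0.03 ] [ 0.671 -0.2    0.128]
-0.2 9893 [ 0.65 -0.2   0.03] [ 0.718 -0.193  0.132]
-0.16 2457 [ 0.532 -0.135  0.214] [ 0.582 -0.12   0.241]
-0.12 6901 [ 0.532 -0.12   0.159] [ 0.582 -0.11   0.255]
t 13105 [ 0.64748035 -0.44976714  0.03000335] [ 0.71999278 -0.18989296  0.65217173]
-0.4 532 [ 0.648 -0.4    0.03 ] [ 0.652 -0.36   0.307]
-0.36 802 [ 0.647 -0.36   0.03 ] [ 0.652 -0.32   0.386]
-0.32 1113 [ 0.648 -0.32   0.032] [ 0.652 -0.28   0.469]
-0.28 1556 [ 0.648 -0.28   0.032] [ 0.652 -0.24   0.551]
-0.24 2106 [ 0.648 -0.24   0.03 ] [ 0.671 -0.2    0.631]
-0.2 6631 [ 0.648 -0.2    0.03 ] [ 0.72  -0.19   0.652]
```

Call:
{"fn": "carry_out", "kwargs": {
  "targets": [
    [9, 3, 30, 0, 0, 0.003],
    [8, 2, 40, 0, 0, 0],
    [0, 0, 30, 0, 0, 0],
    [0, 0, 20, 0, 0, 0],
    [0, 0, 9, 0, 0, 0],
    [0, 0, 2, 0, 0, 0],
    [0, 0, 0, 0, 0, 0],
    [0, 0, 0, 0, 0, 0]
  ]
}}

```text
clock: 20.1
position: [0.5585, -0.0553, 0.0217]
orientation: [3.14, 0.088, 0.004]
contact_force: [-0.4, -0.1, -0.9]
grip_width: 1.003
grip_force: 0.0
```

Call:
{"fn": "carry_out", "kwargs": {
  "targets": [
    [0, 0, 0, 0, 0, 0],
    [0, 0, 0, 0, 0, 0],
    [0, 0, 0, 0, 0, 0],
    [0, 0, 0, 0, 0, 0],
    [0, 0, 0, 0, 0, 0],
    [0, 0, 0, 0, 0, 0],
    [0, 0, 0, 0, 0, 0],
    [0, 0, 0, 0, 0, 0],
    [0, 0, 0, 0, 0, 0],
    [0, 0, 0, 0, 0, 0],
    [0, 0, 0, 0, 0, 0],
    [0, 0, 0, 0, 0, 0]
  ],
  "jaw": 1,
  "force": 30
}}

```text
clock: 21.3
position: [0.5572, -0.0557, 0.0202]
orientation: [-3.14, -0.088, 0.0]
contact_force: [0.9, 0.8, 0.1]
grip_width: 0.292
grip_force: 30.0
```

Call:
{"fn": "carry_out", "kwargs": {
  "targets": [
    [0, 0, 0, 0, 0, 0],
    [0, 0, 0, 0, 0, 0],
    [0, 0, 0, 0, 0, 0],
    [0, 0, 2, 0, 0, 0],
    [0, 0, 2, 0, 0, 0],
    [0, 0, 0, 0, 0, 0]
  ],
  "jaw": 0.1
}}

```text
clock: 21.9
position: [0.5569, -0.0557, 0.0158]
orientation: [-3.14, -0.088, 0.001]
contact_force: [-0.1, -0.1, 0.8]
grip_width: 0.452
grip_force: 0.0
```

Call:
{"fn": "carry_out", "kwargs": {
  "targets": [
    [0, 0, 0, 0, 0, 0],
    [0, 0, 0, 0, 0, 0],
    [0, 0, 0, 0, 0, 0],
    [0, 0, 0, 0, 0, 0],
    [0, 0, 0, 0, 0, 0],
    [0, 0, 0, 0, 0, 0]
  ],
  "jaw": 1,
  "force": 35
}}

```text
clock: 22.5
position: [0.5573, -0.0557, 0.0163]
orientation: [3.14, 0.088, 0.0]
contact_force: [-0.0, 0.1, -1.1]
grip_width: 0.297
grip_force: 35.0
```

Call:
{"fn": "carry_out", "kwargs": {
  "targets": [
    [0, 0, -10, 0, 0, 0],
    [0, 0, -30, 0, 0, 0],
    [0, 0, -45, 0, 0, 0],
    [0, 0, -45, 0, 0, 0],
    [0, 0, -40, 0, 0, 0],
    [0, 0, -14, 0, 0, 0],
    [-8, -25, 0, 0, 0, 0],
    [-16, -45, 0, 0, 0, 0],
    [-16, -45, 0, 0, 0, 0],
    [-16, -45, 0, 0, 0, 0],
    [-14, -45, 0, 0, 0, 0],
    [0, 0, 0, 0, 0, 0]
  ]
}}

```text
clock: 23.7
position: [0.4719, 0.1526, 0.1999]
orientation: [-3.137, -0.105, 0.003]
contact_force: [0.2, 1.0, -2.8]
grip_width: 0.295
grip_force: 35.0
```

Call:
{"fn": "carry_out", "kwargs": {
  "targets": [
    [0, 0, 0, 0, 0, 0.08],
    [0, 0, 0, 0, 0, 0.14],
    [0, 0, 0, 0, 0, 0.14],
    [0, 0, 0, 0, 0, 0.14],
    [0, 0, 0, 0, 0, 0.14],
    [0, 0, 0, 0, 0, 0.14],
    [0, 0, 0, 0, 0, 0.14],
    [0, 0, 0, 0, 0, 0.14],
    [0, 0, 0, 0, 0, 0.14],
    [0, 0, 0, 0, 0, 0.14],
    [0, 0, 0, 0, 0, 0.14],
    [0, 0, 0, 0, 0, 0.14]
  ]
}}

```text
clock: 24.9
position: [0.4672, 0.1406, 0.184]
orientation: [2.564, -1.758, -0.049]
contact_force: [-0.3, -1.0, -5.0]
grip_width: 0.292
grip_force: 35.0
```

Run:
```python
from bench import arm
from h import *
o=arm.get_obs();print(o["position"],yaw(o),o["joint_positions"].round(2),o["grip_width"],o["grip_force"],o["contact_force"])
psi=-.045-np.pi/2
to(o,[.476,.1454,.10],psi)
f=arm.grab_frame("wrist");P=cloud(f,f["hand_eye"])
q=P[(np.abs(P[...,1])<.02)&(P[...,2]>-.03)&(P[...,2]<.02)&(P[...,0]>.015)&(P[...,0]<.08)];k=np.abs(q[:,1])<.015
a=q[k];print("sleeve in tool: x max",np.percentile(a[:,0],99.5))
for x in(20,26,32,38):
    b=a[np.abs(a[:,0]*1e3-x)<3]; 
    if len(b):print(x,len(b),np.percentile(b[:,2],2).round(4),(b[:,1].min()+b[:,1].max())/2)
```

```text
[0.46717999 0.14057383 0.18397416] -1.20227032578577 [-1.29  0.54  1.23  1.99 -0.57  1.08 -2.56] 0.29241316150046437 34.99528527259827 [-0.27404027 -0.96668343 -5.02636736]
turn [ 0.0451 -0.0016  0.4136] shift [-5.2 -8.6 84. ]
sleeve in tool: x max 0.042223703099137824
20 820 -0.02 -0.0002575178181622468
26 837 -0.0198 -0.0002544310923094824
32 859 -0.0199 -8.706130082791752e-05
38 917 -0.0201 -0.00021329390639986644
```

The last joint is near its limit on this side, so I'll turn the other way (a half turn gives the same grasp).

Call:
{"fn": "carry_out", "kwargs": {
  "targets": [
    [0, 0, -4, 0, 0, -0.05],
    [0, 0, -4, 0, 0, -0.1],
    [0, 0, -4, 0, 0, -0.14],
    [0, 0, -4, 0, 0, -0.14],
    [0, 0, 0, 0, 0, -0.14],
    [0, 0, 0, 0, 0, -0.14],
    [0, 0, 0, 0, 0, -0.14],
    [0, 0, 0, 0, 0, -0.14],
    [0, 0, 0, 0, 0, -0.14],
    [0, 0, 0, 0, 0, -0.14],
    [0, 0, 0, 0, 0, -0.14],
    [0, 0, 0, 0, 0, 0]
  ]
}}

```text
clock: 26.15
position: [0.4682, 0.1404, 0.1995]
orientation: [3.118, 0.338, -0.072]
contact_force: [0.1, 0.6, -2.6]
grip_width: 0.292
grip_force: 35.0
```

Run:
```python
from bench import arm
from h import *
o=arm.get_obs();print(o["position"],yaw(o),o["joint_positions"].round(2),o["grip_width"])
to(o,[.476,.1454,.2],yaw(o))
```

```text
[0.46820262 0.14040656 0.19948072] 0.21579936289317705 [-1.08  0.34  0.89  1.97 -0.31  1.02 -1.4 ] 0.2916316334347717
turn [-0.0008  0.0462 -0.    ] shift [ 8.7 -3.2 -0.5]
```

Call:
{"fn": "carry_out", "kwargs": {
  "targets": [
    [4, -1, 0, 0, 0.046, 0],
    [4, -2, 0, 0, 0, -0.1],
    [0, 0, 0, 0, 0, -0.13],
    [0, 0, 0, 0, 0, -0.13],
    [0, 0, 0, 0, 0, -0.13],
    [0, 0, 0, 0, 0, -0.13],
    [0, 0, 0, 0, 0, -0.13],
    [0, 0, 0, 0, 0, -0.13],
    [0, 0, 0, 0, 0, -0.13],
    [0, 0, 0, 0, 0, -0.13],
    [0, 0, 0, 0, 0, -0.13],
    [0, 0, 0, 0, 0, -0.04]
  ]
}}

```text
clock: 27.35
position: [0.4755, 0.1449, 0.1992]
orientation: [2.273, 2.169, -0.001]
contact_force: [-0.1, -0.4, -2.5]
grip_width: 0.296
grip_force: 35.0
```

Call:
{"fn": "carry_out", "kwargs": {
  "targets": [
    [0, 0, 0, 0, 0, 0],
    [0, 0, 0, 0, 0, 0]
  ]
}}

```text
clock: 27.55
position: [0.4756, 0.1449, 0.1993]
orientation: [2.278, 2.164, -0.0]
contact_force: [0.3, 0.4, -2.9]
grip_width: 0.293
grip_force: 35.0
```

Run:
```python
from bench import arm
from h import *
o=arm.get_obs();print(o["position"],yaw(o),o["joint_positions"].round(2),o["grip_width"])
to(o,[.476,.1454,.08],-.045+np.pi/2)
```

```text
[0.47563055 0.14493329 0.19929087] 1.5194056330927648 [-0.89  0.26  0.63  1.98 -0.19  0.95 -0.22] 0.2930298490669987
turn [-0.0002  0.0002 -0.0064] shift [  0.5   0.3 119.3]
```

Call:
{"fn": "carry_out", "kwargs": {
  "targets": [
    [0, 0, 30, 0, 0, -0.006],
    [0, 0, 40, 0, 0, 0],
    [0, 0, 30, 0, 0, 0],
    [0, 0, 0, 0, 0, 0],
    [0, 0, 0, 0, 0, 0]
  ]
}}

```text
clock: 28.05
position: [0.4757, 0.1447, 0.0995]
orientation: [2.27, 2.172, -0.002]
contact_force: [0.3, 0.2, -2.1]
grip_width: 0.296
grip_force: 35.0
```

Run:
```python
from bench import arm
from h import *
o=arm.get_obs();f=arm.grab_frame("wrist");T=tcp(o)@f["hand_eye"]
cv2.imwrite("pics/w7.png",f["color"][:,:,::-1]);np.savez("w7.npz",T=T,**f)
print(o["position"],yaw(o))
P=cloud(f,T);L=cloud(f,f["hand_eye"])
s=L[(np.abs(L[...,1])<.012)&(L[...,2]>-.03)&(L[...,2]<.0)&(L[...,0]>.02)&(L[...,0]<.07)];print("sleeve end tool x",np.percentile(s[:,0],99))
for y0 in range(-30,31,10):
    k=(np.abs(L[...,1]*1e3-y0)<4)&(L[...,0]>.03)&(L[...,0]<.12)
    x=L[...,0][k];z=P[...,2][k];zd=.028+.16*(.476+y0*.001-.451)
    w=k&(P[...,2]>zd+.013)&(P[...,2]<zd+.026)&(L[...,0]>.046);d=k&(np.abs(P[...,2]-zd)<.005)
    print(y0,"wall x",(np.percentile(L[...,0][w],[2,98])*1e3).round(1) if w.sum()>3 else "", "zwall",np.median(P[...,2][w]).round(4) if w.sum()else"","deck max x",(np.percentile(L[...,0][d],[2,50])*1e3).round(1) if d.sum()>3 else "")
```

```text
[0.47571481 0.14468674 0.09949881] 1.5267021382702757
sleeve end tool x 0.041704330462769626
-30 wall x [49.2 68.3] zwall 0.0473 deck max x [31.7 87.9]
-20 wall x [49.4 68.8] zwall 0.0489 deck max x [31.7 88.2]
-10 wall x [48.9 68.8] zwall 0.0502 deck max x [31.9 88.7]
0 wall x [49.1 69.4] zwall 0.052 deck max x [32.3 89.2]
10 wall x [49.3 69.9] zwall 0.0536 deck max x [32.1 89.5]
20 wall x [49.  70.5] zwall 0.0553 deck max x [31.6 88.9]
30 wall x [49.  70.5] zwall 0.0568 deck max x [31.8 89.3]
```

View pics/w7.png

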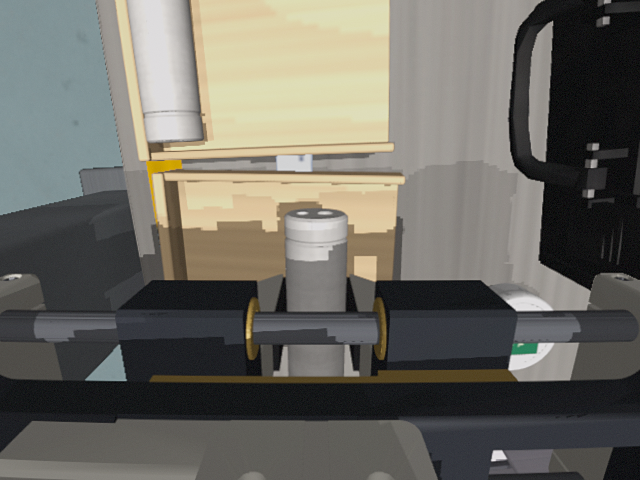

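Held crosswise, the sleeve ends at tool x = 42 mm and the inner wall is at 49 mm. That leaves about 7 mm, which is centred and parallel. Lowering now.

Call:
{"fn": "carry_out", "kwargs": {
  "targets": [
    [0, 0, 20, 0, 0, 0],
    [0, 0, 20, 0, 0, 0],
    [0, 0, 10, 0, 0, 0],
    [0, 0, 4, 0, 0, 0],
    [0, 0, 2, 0, 0, 0],
    [0, 0, 0, 0, 0, 0],
    [0, 0, 0, 0, 0, 0]
  ]
}}

```text
clock: 28.8
position: [0.4763, 0.1452, 0.0441]
orientation: [2.268, 2.173, 0.001]
contact_force: [0.8, -0.1, -1.8]
grip_width: 0.294
grip_force: 35.0
```

Call:
{"fn": "carry_out", "kwargs": {
  "targets": [
    [0, 0, 1, 0, 0, 0],
    [0, 0, 1, 0, 0, 0],
    [0, 0, 1, 0, 0, 0],
    [0, 0, 0, 0, 0, 0],
    [0, 0, 0, 0, 0, 0]
  ]
}}

```text
clock: 29.3
position: [0.4757, 0.1451, 0.0403]
orientation: [-2.268, -2.173, 0.0]
contact_force: [-0.5, 0.1, -2.5]
grip_width: 0.299
grip_force: 35.0
```

Call:
{"fn": "carry_out", "kwargs": {
  "targets": [
    [0, 0, 0, 0, 0, 0],
    [0, 0, 0, 0, 0, 0],
    [0, 0, 0, 0, 0, 0],
    [0, 0, 0, 0, 0, 0],
    [0, 0, 0, 0, 0, 0]
  ],
  "jaw": 0.2
}}

```text
clock: 29.8
position: [0.4757, 0.145, 0.0403]
orientation: [-2.268, -2.173, 0.0]
contact_force: [-1.3, 0.4, -0.1]
grip_width: 0.401
grip_force: 0.1
```

Call:
{"fn": "carry_out", "kwargs": {
  "targets": [
    [0, 0, -4, 0, 0, 0],
    [0, 0, -8, 0, 0, 0],
    [0, 0, -15, 0, 0, 0],
    [0, 0, -25, 0, 0, 0],
    [0, 0, -40, 0, 0, 0],
    [0, 0, -45, 0, 0, 0],
    [0, 0, -30, 0, 0, 0],
    [0, 0, 0, 0, 0, 0],
    [0, 0, 0, 0, 0, 0],
    [0, 0, 0, 0, 0, 0]
  ]
}}

```text
clock: 30.8
position: [0.4748, 0.1449, 0.2066]
orientation: [-2.268, -2.173, 0.003]
contact_force: [0.0, -0.8, -0.9]
grip_width: 0.399
grip_force: 0.0
```

Run:
```python
from bench import arm
from h import *
o=arm.get_obs();f=arm.grab_frame("scene");P=cloud(f)
print(o["position"])
# expected sleeve centre (rack x=-56)
m=(P[...,0]>.37)&(P[...,0]<.53)&(P[...,1]>.1)&(P[...,1]<.2)
h=P[...,2]-(.028+.16*(P[...,0]-.451));q=P[m&(h>.02)&(h<.04)&(P[...,0]>.375)]
print(len(q),q.min(0),q.max(0),np.median(q,0), cv2.minAreaRect(q[:,:2].astype(np.float32)))
A=np.zeros((480,800,3),np.uint8);A[:480,:400]=cv2.resize(f["color"][180:380,170:337,::-1],(400,480))
t=arm.grab_frame("top");A[:340,400:]=cv2.resize(t["color"][165:335,200:400,::-1],(400,340));cv2.imwrite("pics/f.png",A)
```

```text
[0.47484975 0.1449099  0.20655826]
847 [0.37501805 0.10057494 0.03711107] [0.52301373 0.19990256 0.06079338] [0.39038599 0.15171057 0.04503443] ((0.4490198493003845, 0.1502474844455719), (0.14800146222114563, 0.09932320564985275), 0.0085561852902174)
```

View pics/f.png

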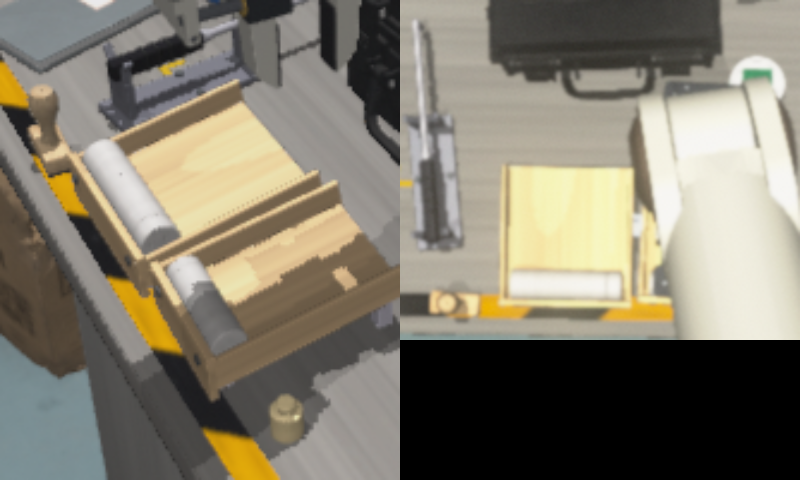

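The short sleeve lies crosswise against the stop of the narrow rack, from (185,265) to (225,345) in the scene crop. The thick sleeve, the weight, the stamp and the pick are in place, and the robot is clear of everything. I'm handing the job in.

```bash
python3 -c "
from bench import arm
print(arm.job_done())"
```

```text
the job is handed in; nothing more can be done
None
```

The job was handed in at about 31 s on the robot clock: the short sleeve lies against the narrow rack's stop, the pick is back on its rest with the hook down, and the last pictures show the thick sleeve, weight, stamp and tin undisturbed.

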